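Roll the structure roller home in its loading channel

TASK

Take the scraper with the black handle out of its wooden stand and, with its orange blade only, roll the steel roller slowly along the blue-sided channel and under the brass spring leaf until it is fully home against the red pad of the end stop. Lean on it there for a good second with a steady push of about 10 N, never more than 15 N, then put the scraper back upright in its stand, fully down, and let go. Do not touch the roller with the gripper, and leave everything else on the bench where it is.

Things in the scene. Friction and masses are not known exactly. Their poses are not given: they have to be found in the camera images.
- scraper: Scraper, 120 g, standing blade-down in the stand. Origin: centre of the blade's lower edge; z up, x through its thickness (both faces alike), y along its width. Orange blade 6 mm thick (x), 46 wide (y), z = 0 to 52 mm; above it a black handle block 22 mm thick (x), 60 wide (y), z = 52 to 98 mm, best gripped across its 22 mm. The handle's underside rests on the stand.
- stand: Fixed wooden stand, 90 mm wide (y), 40 mm thick (x; foot 60), 62 mm high. Origin: centre of its underside, z up. In its top a slot 10 mm wide (x), 56 mm long (y) takes the blade; the handle's shoulders rest on the top, so the seated scraper's origin is 10 mm above the stand's, its axes parallel to the stand's (half turn allowed).
- channel: Fixed channel with white floor and blue sides, 260 mm long (its x), 72 mm wide. Origin: centre of its underside, z up; +x is the rolling direction, towards the stop with the red pad. Level floor 6 mm above the origin; 60 mm between the sides, whose tops are 16 mm above the origin; open at the -x end. This and all poses are measured only to a millimetre or two.
- home (a point): Centre of the roller when it meets the pad screwed fully back: 80 mm along +x from the channel's origin, 26 mm above its underside; axes as the channel's. The true home lies 0 to 7 mm short of it, as the pad is set. Everything at this end stays below 56 mm above the underside: room for fingers at the handle if the blade's lower edge is a few mm above the floor.
- stop: Fixed blue stop block across the channel end, 58 mm wide, 26 mm high, 8 mm thick; origin at its underside's centre on the channel floor. On its -x face sits a red pad, 4 mm thick, 50 mm wide, on a stiff set screw: it stands out 0 to 7 mm further, differently each time and not tracked. Pad and stop do not give: the push climbs by newtons per millimetre once the roller meets them.
- roller: Knurled steel roller, 40 mm diameter, 56 mm long, about 300 g, lying across the channel on its floor; origin at its centre, y along its axis (x and z turn as it rolls). It rolls freely and runs on if pushed fast.
- brush: Bristle brush with bamboo back, 130 x 45 x 34 mm, origin under its centre. Leave alone.
- wax: Yellow wax block 80 x 50 x 25 mm, origin under its centre. Leave alone.
- jar: Glass jar with a black twist cap, 68 mm diameter, 85 mm high, origin under its centre. Leave alone.
- file_guide: Aluminium angle file guide 100 x 50 x 30 mm, origin under its centre. Leave alone.
- groove_scraper: Small black groove scraper with a steel tip, about 120 x 22 x 14 mm. Leave alone.
- cork: Cork block 100 x 60 x 35 mm, origin under its centre. Leave alone.
- leaf (a joint): Brass spring leaf, 30 mm wide, hinged beyond the stop; 0 rad at rest, grows as its free end is lifted (under 0.12 rad by the roller). Its flared lip ends 17 mm before point home, 47 to 54 mm above the channel's underside. From there on it drags on the roller's top: the push rises to a few newtons, up to about 7, varying with friction. It then keeps the roller where it is left.
Things that resemble listed ones, but are neither listed nor needed, are in the scene too. Leave any pink look-alike of the scraper alone. Of the things that look like the roller, the larger one is meant.

How it is judged:
On the way, in this order (a step that is already met when the one before it is completed fails the run):
1. the scraper is lifted out of its stand (z of scraper in the frame of stand above 0.065 m), for 0.1 s.
2. with the roller at the stop (touching its pad), the blade presses on the roller with 7 to 14 N for 0.5 s (x of roller in the frame of home above -0.009 m and contact force between roller and stop above 0.3 N and contact force between scraper and roller between 7 and 14 N), for 0.5 s.
At the end, for the whole second after the job is handed in: The roller rests under the leaf at the stop, its centre at most 9 mm before site home along the channel (the pad takes up to 7 mm of it), 10 mm from it in all; the scraper stands released and still in its stand, upright within 0.12 rad, down within 3 mm, centred within 6 mm (x of roller in the frame of home above -0.009 m and distance between roller and home below 0.01 m and linear speed of each of roller, scraper below 0.01 m/s and horizontal distance between scraper and stand below 0.006 m and z of scraper in the frame of stand below 0.013 m and angle between scraper's own z axis and vertical below 0.12 rad); the robot touches nothing.
It fails at once if the blade pushes the roller with more than 16 N (contact force between scraper and roller above 16 N).
It fails at once if the gripper or arm touches the roller (contact force between any of the fingers, the arm and roller above 0.3 N).
It fails at once if the roller is flicked or shoved faster than 0.2 m/s (linear speed of roller above 0.2 m/s).
It fails at once if a bystander is moved more than 20 mm (distance of any of brush, wax, jar, file_guide, groove_scraper, cork from where it was at the start of the episode above 0.02 m).
It also fails if it takes over 72 s, if anything falls off the work surface, if the arm or the gripper's body presses on something with over 40 N, if the wrist force passes 120 N, or if a joint passes its speed limit or range.

ROBOT

A 6-joint arm with a two-finger parallel gripper is mounted at the origin on the work surface. World frame = base frame: x ahead of the robot, y to its left, z up, the work surface at z = 0. Lengths are in m, angles in rad, forces in N, time in s.
With the tool pointing down it reaches from about 0.25 to 0.8 m from the base axis. Payload 3.9 kg.
Tool frame: the origin (TCP) lies midway between the tips of the shut fingers; the grasp point (between the pads) lies 19 mm behind it (manip.hold_point_z is the distance from the TCP to the grasp point, in m); z points along the fingers, y is the line along which they close (so a half turn about z gives the same grasp; the last joint's range is limited). The gripper opens to 85 mm and grips with 20 to 120 N. Pads are 22 mm wide; open, the fingers measure 114 mm over their backs; the gripper's body (76 mm by 85 mm) begins 54 mm behind the grasp point. The pads swing forward as they close: fully open they stand 13 mm farther back than shut.
Start: joints at [1.157, 0.26, -0.138, 1.173, 0, 1.571], TCP at [0.211, 0.481, 0.231] pointing down, gripper open.
Joint ranges: [-2.78, 2.78], [-0.83, 1.72], [-1.28, 1.37], [-1.9, 2.12], [-1.57, 1.48], [-3.14, 3.14]. Speed limits (rad/s): [2.57, 2.57, 3.14, 3.14, 3.14, 3.14].

INTERFACE

Orientations are given as a 3x3 rotation matrix whose columns are the frame's x, y, z axes.
In Python, from station import manip gives the robot as it stands.
- The arm moves only by the tool apply_moves, never from a script. Its argument "plan" is a list of rows, each a list of 2 entries, a list of its own where there are three numbers: the shift along the tool's x, y, z in units of 50 mm (1.0 is 50 mm), then the turn about the tool's z in units of 6 degrees (1.0 is 6 degrees). A call has 1 to 8 rows; each row shifts and turns the commanded pose from where the row before left it, along the tool's axes as they then stand; what a row does not reach is not made up. A row lasts 1/10 s, in which the tool goes at most 50 mm and 8.59 degrees, less where a joint would pass 70% of its speed; a pose out of reach is approached as far as the arm can. A call is refused whole if a number of a shift passes 1 or a number of a turn 1, either way. A call with a gripper value outside its range is refused whole. "gripper" is the finger opening in mm, from 0 to 85.4, set as the call begins (left out, the last holds). The fingers move at their own pace and stop on an object; "newtons" is the grip in N (left out, the last holds). Time passes only in rows, so rows that do not move let the fingers close. It gives the time, the measured TCP pose, the force, the opening and the grip force at its end, in the units of the state.
- manip.state(): the state, without advancing time (a new reading comes with each control period).
- manip.get_image(name): name is "side" or "top"; returns (picture, depth): 400x640x3 uint8, red, green, blue; 400x640 float32, m along the optical axis (not along the pixel's ray), 0 where there is no reading.
- manip.camera_model(name): a dict with "mtx" (3x3 intrinsics, pixels), "eye" and "attitude" of the camera in the world. Camera axes: x right, y down, z forward; pixel columns grow to the right and rows downward; lengths in m; the calibration is good to about 2 mm. A picture is of the moment at which its call begins. camera_model takes no time and is no camera call.
- manip.job_done(): hands the job in; it is judged then, once.
The state is a dict: "time_s": time; "qpos": joint angles; "dq": joint speeds; "joint_torque": joint torques, N m; "eef_pos": TCP position; "tool_rot": TCP orientation; "wrist_force": force on the tool from outside, world axes, zero at the start; "wrist_torque": the same for the moment, N m; "width": finger opening in m; "gripper_force": force on a finger pad.
Only numpy, scipy, OpenCV 4.12 (cv2) and the standard library are available. Lean on these libraries where they do the work, as an engineer would, in place of code of your own. Each camera call takes 0.05 s, during which the arm holds its last target. There are 200 camera calls.

## Working session

There is one attempt and no reset: what is moved stays moved. The work goes in short steps, Python scripts to look and compute and a tool call to move; the robot and the scene stay as the last step left them, time stands still between calls to the robot, and variables do not carry over. Pictures are saved under pics/ and viewed, at most 10 in all, crops included, and the job is handed in when it is done.

Besides the shell and the picture viewer there is one more tool, called after "Call:" as name(argument=value, ...), one argument or row to a line, values as JSON. apply_moves: Moves the arm, as the interface text tells. Its arguments: {"type":"object","properties":{"plan":{"type":"array"},"gripper":{"type":"number"},"newtons":{"type":"number"}},"required":["plan"]}

```bash
ls; mkdir -p pics; cat > h.py <<'E'
import numpy as np,cv2
from station import manip
def grab(n,f=None):
    p,d=manip.get_image(n)
    np.savez(f'/tmp/{n}.npz',p=p,d=d)
    if f: cv2.imwrite('pics/'+f,p[:,:,::-1])
    return p,d
def cloud(n,d):
    c=manip.camera_model(n);K=np.array(c['mtx']);R=np.array(c['attitude']);e=np.array(c['eye'])
    v,u=np.mgrid[:400,:640]
    P=np.stack([(u-K[0,2])/K[0,0]*d,(v-K[1,2])/K[1,1]*d,d],-1)
    return P@R.T+e
E
python3 - <<'E'
from h import *
for n in('top','side'):
    grab(n,n+'1.png'); c=manip.camera_model(n);print(c)
print(manip.state())
E
```

```text
pics
{'mtx': array([[423.65511265,   0.        , 313.93805033],
       [  0.        , 423.65511265, 206.29626952],
       [  0.        ,   0.        ,   1.        ]]), 'eye': array([ 0.44573842, -0.05135474,  1.0097446 ]), 'attitude': array([[-0.00876847, -0.99513751,  0.09810426],
       [-0.99957021,  0.01146727,  0.02697962],
       [-0.02797342, -0.09782552, -0.99481036]])}
{'mtx': array([[455.80729715,   0.        , 322.77545849],
       [  0.        , 455.80729715, 202.88411108],
       [  0.        ,   0.        ,   1.        ]]), 'eye': array([0.46049223, 0.74221681, 0.74420284]), 'attitude': array([[-0.98861631, -0.1117942 ,  0.10069678],
       [-0.149162  ,  0.64056128, -0.75328078],
       [ 0.01970996, -0.7597258 , -0.64994478]])}
{'time_s': 0.1, 'qpos': array([ 1.15702076e+00,  2.60606905e-01, -1.39230919e-01,  1.17269838e+00,
        1.89808007e-05,  1.57083176e+00]), 'dq': array([-0.00090625, -0.00115   ,  0.00342677, -0.00116185,  0.00111517,
       -0.00122101]), 'joint_torque': array([-7.66873268e-05, -4.06509447e+01,  2.54526865e+01,  1.01257232e-02,
       -3.79689504e-05,  1.19728185e-05]), 'eef_pos': array([0.21083687, 0.48014202, 0.23055758]), 'tool_rot': array([[-9.15595053e-01,  4.02100964e-01, -7.16931243e-04],
       [ 4.02101603e-01,  9.15593680e-01, -1.58541923e-03],
       [ 1.89191152e-05, -1.73988120e-03, -9.99998486e-01]]), 'wrist_force': array([0.51658774, 0.117273  , 0.26701979]), 'wrist_torque': array([-0.01736525, -0.02683927, -0.02440458]), 'gripper_force': 0.0, 'width': 0.08543047870861827}
```

View pics/top1.png

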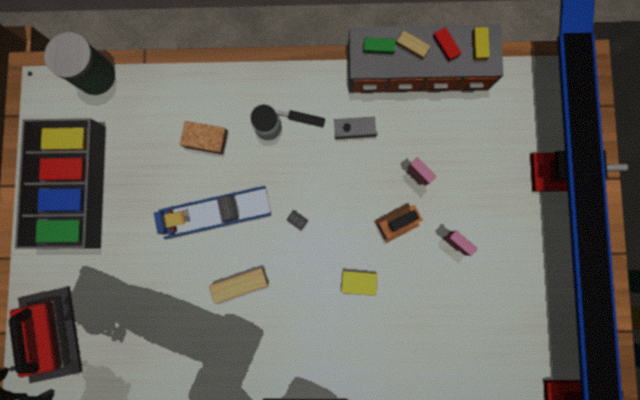

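View pics/side1.png

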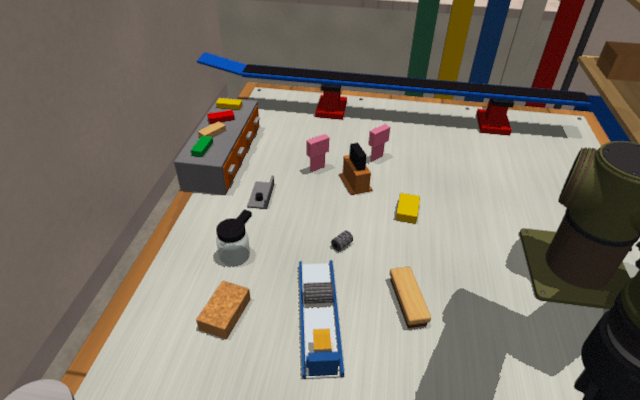

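The top view shows the channel from (270,200), its open end, to (160,225), the stop, with the roller at (228,207). The black-handled scraper in its stand is at (402,220). The pink look-alikes at (421,171) and (461,242) and the small roller at (297,219) are to be left alone.

```bash
python3 - <<'E'
from h import *
for n in('top','side'):
    z=np.load(f'/tmp/{n}.npz');p=z['p'];d=z['d'];C=cloud(n,d)
    h=cv2.cvtColor(p,cv2.COLOR_RGB2HSV);H,S,V=[h[...,i].astype(int) for i in range(3)]
    def rect(m,name):
        q=C[m]; 
        r=cv2.minAreaRect((q[:,:2]*1000).astype(np.float32)); print(n,name,m.sum(),np.round(r[0],1),np.round(r[1],1),round(r[2],1),'z',np.round(np.percentile(q[:,2]*1000,[5,50,95]),1),'med',np.round(np.median(q[:,:2],0)*1000,1))
    X,Y,Z=C[...,0],C[...,1],C[...,2]
    tab=(abs(X-.4)<.05)&(abs(Y-.0)<.05);print(n,'table z',np.median(Z[tab]))
    if n=='top':
        v,u=np.mgrid[:400,:640]
    near=(X>.35)&(X<.55)&(Y>.03)&(Y<.36)
    blue=near&(H>100)&(H<130)&(S>110)&(Z>-.005)&(Z<.06)
    rect(blue,'blue'); rect(blue&(Z>.012)&(Z<.02),'rim')
    st=(X>.30)&(X<.50)&(Y>-.36)&(Y<-.17)
    rect(st&(Z>.09)&(Z<.12)&(V<70)&((H<150)|(S<60)),'handle')
    rect(st&(Z>.052)&(Z<.07)&(H<20)&(S>100),'standtop')
    rect(st&(Z>.015)&(Z<.07)&(H<20)&(S>100),'stand all')
    rect(near&(Z>.035)&(Z<.055)&(S<80),'roller top')
    rect(near&(Z>.03)&(Z<.07)&(H>12)&(H<32)&(S>120),'leaf')
E
python3 - <<'E'
import cv2
a=cv2.imread('pics/top1.png');b=cv2.imread('pics/side1.png')
r=lambda i:cv2.resize(i,(400,300),interpolation=cv2.INTER_CUBIC)
import numpy as np
cv2.imwrite('pics/crop.png',np.vstack([np.hstack([r(a[170:260,150:270]),r(a[175:265,340:460])]),np.hstack([r(b[255:390,240:420]),r(b[120:210,300:420])])]))
E
```

```text
top table z 0.0005057629180872381
top blue 361 [532.7 212.5] [ 69.4 253. ] 11.9 z [13.6 18.4 55.6] med [506.2 314.5]
top rim 189 [533.  212.5] [ 69.5 252.7] 12.2 z [13.3 16.  18.6] med [506.4 226.9]
top handle 118 [ 490.7 -209.8] [45.1 17. ] 89.5 z [ 99.8 107.4 110. ] med [ 494.7 -202.6]
top standtop 211 [ 483.  -211.6] [82.3 33.4] 89.5 z [59.  61.7 65.2] med [ 486.2 -192.1]
top stand all 220 [ 498.  -211.6] [36.9 75. ] 26.8 z [55.6 61.6 65.2] med [ 486.1 -191. ]
top roller top 318 [446.6 239.8] [192.9 185.7] 7.3 z [36.3 43.9 53.5] med [527.5 181.4]
top leaf 225 [446.  238.8] [226.6  63.1] 44.9 z [44.  48.7 52.8] med [515.1 297.1]
side table z 0.0006347380552546578
side blue 1128 [533.2 192.9] [ 71.2 305.7] 10.1 z [11.3 21.3 55.1] med [506.7 333.7]
side rim 485 [533.3 192.9] [ 71.1 305.7] 10.1 z [13.4 16.3 18.7] med [503.6 291.1]
side handle 71 [ 490.9 -206.9] [42.8 17.5] 89.0 z [ 91.2 105.4 109.3] med [ 492.9 -193.5]
side standtop 103 [ 488.8 -190.8] [36.4 34.7] 30.0 z [53.3 60.9 63.8] med [ 483.4 -183.7]
side stand all 248 [ 489.3 -190.4] [37.6 35. ] 30.0 z [18.5 45.6 63.3] med [ 482.8 -180.2]
side roller top 345 [501.2 201.5] [267.1 116.1] 67.9 z [36.6 44.5 53.8] med [528.9 187.4]
side leaf 1216 [422.3 222.9] [280.6 108.7] 53.1 z [32.  34.7 51.1] med [375.4 171.8]
```

View pics/crop.png

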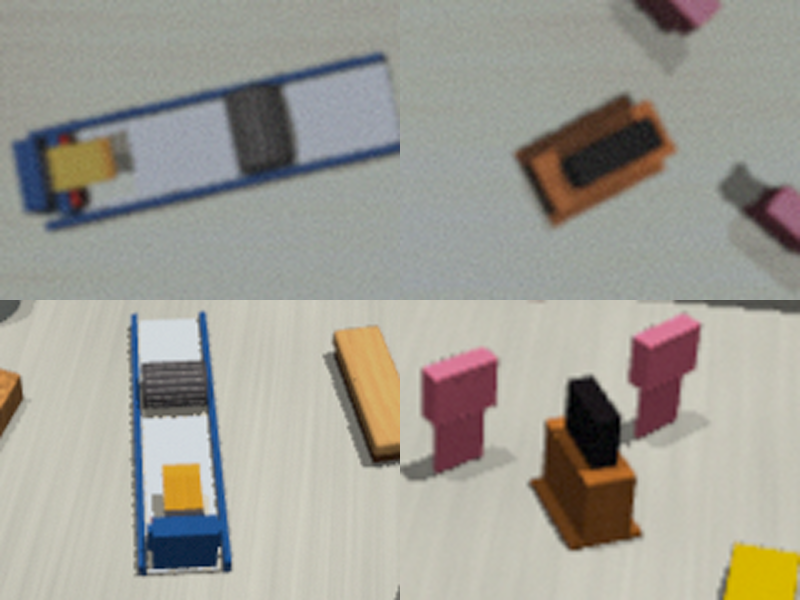

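Crops: stand and handle are tilted about 25° in the top view. The channel runs leftward to the stop, with the leaf lip near crop pixel (115,158). The gates were too tight, so I'm refitting.

```bash
python3 - <<'E'
from h import *
for n in('top','side'):
    z=np.load(f'/tmp/{n}.npz');p=z['p'];d=z['d'];C=cloud(n,d)
    h=cv2.cvtColor(p,cv2.COLOR_RGB2HSV);H,S,V=[h[...,i].astype(int) for i in range(3)]
    X,Y,Z=C[...,0],C[...,1],C[...,2]
    def rect(m,name):
        k,l,s,_=cv2.connectedComponentsWithStats(m.astype(np.uint8))
        q=C[m]
        r=cv2.minAreaRect((q[:,:2]*1000).astype(np.float32)); print(n,name,m.sum(),np.round(r[0],1),np.round(r[1],1),round(r[2],1),'z',np.round(np.percentile(q[:,2]*1000,[5,50,95]),1),'mean',np.round(np.mean(q[:,:2],0)*1000,1))
    st=(X>.43)&(X<.56)&(Y>-.31)&(Y<-.17)
    rect(st&(Z>.09)&(Z<.12)&(V<70),'handle')
    rect(st&(Z>.102)&(Z<.114)&(V<70),'handletop')
    rect(st&(Z>.05)&(Z<.07)&(H<20)&(S>100),'standtop')
    ch=(X>.44)&(X<.6)&(Y>.0)&(Y<.42)
    blue=ch&(H>100)&(H<130)&(S>110)
    rect(blue&(Z>.003)&(Z<.02),'rim+sides')
    rect(blue&(Z>.012)&(Z<.02),'rim')
    rect(blue&(Z>.026)&(Z<.04),'stoptop')
    # channel frame refine: rim points line fits
    q=C[blue&(Z>.012)&(Z<.0195)][:,:2]*1000
    c=q.mean(0)
    best=None
    for a in np.radians(np.arange(95,112,.1)):
        ax=np.array([np.cos(a),np.sin(a)]);t=(q-c)@np.array([-ax[1],ax[0]])
        lo,hi=np.percentile(t,5),np.percentile(t,95)
        mid=np.median(t);A=t[t>0];B=t[t<0]
        s=A.std()+B.std()
        if best is None or s<best[0]: best=(s,np.degrees(a),A.mean(),B.mean())
    a=np.radians(best[1]);ax=np.array([np.cos(a),np.sin(a)]);nn=np.array([-ax[1],ax[0]])
    u=q@ax;off=c@nn+(best[2]+best[3])/2
    print(best,'u range',np.percentile(u,[0,1,99,100]),'off',off)
    for nm,m in(('roller',ch&(Z>.036)&(Z<.052)&(S<90)),('leaf',ch&(Z>.03)&(Z<.07)&(H>12)&(H<32)&(S>120)),('red',ch&((H<8)|(H>172))&(S>120)&(Z>.003)),('floor',ch&(Z>0.003)&(Z<.010)&(S<60)),('blueall',blue),('bluehigh',blue&(Z>.045))):
        Q=C[m]*1000
        if len(Q): print(nm,len(Q),'u',np.round(np.percentile(Q[:,:2]@ax,[0,2,50,98,100]),1),'n',np.round(np.percentile(Q[:,:2]@nn-off,[2,50,98]),1),'z',np.round(np.percentile(Q[:,2],[2,50,98]),1))
E
```

```text
top handle 289 [ 503.  -217.5] [21.6 60.1] 26.7 z [104.3 107.5 110.1] mean [ 502.6 -216. ]
top handletop 278 [ 503.4 -217.6] [21.5 59.7] 27.5 z [104.8 107.6 110.1] mean [ 503. -217.]
top standtop 408 [ 502.8 -217.5] [40.  89.8] 26.9 z [58.9 61.6 64.8] mean [ 500.5 -211.4]
top rim+sides 285 [533.  212.5] [ 69.5 252.7] 12.2 z [12.9 16.1 18.8] mean [526.8 215. ]
top rim 277 [533.  212.5] [ 69.5 252.7] 12.2 z [13.5 16.1 18.8] mean [527.1 214.8]
top stoptop 30 [510.7 319.2] [57.1  8.2] 13.0 z [29.  31.3 35.2] mean [505.9 318.3]
(np.float64(2.2280580209714067), np.float64(102.0999999999996), np.float64(27.031179476365004), np.float64(-38.61597068052114)) u range [-30.31200309 -27.61419167 219.32632944 222.46583782] off -565.7716235003006
roller 395 u [ 43.6  45.9  62.8 210.7 226. ] n [-25.8   1.9  27.9] z [36.9 43.7 50.9]
leaf 220 u [160.1 161.  183.2 200.7 202.1] n [-13.9  -0.6  13.3] z [43.6 48.7 53.7]
red 20 u [195.2 195.3 196.3 199.  199.1] n [-24.2  17.   24.1] z [20.5 29.3 33.5]
floor 2430 u [-123.9  -81.5   98.4  284.1  315.7] n [-72.7   3.7 100.6] z [3.1 5.2 9.3]
blueall 453 u [-30
[... 642 characters left out ...]
4.2 24.3] 13.8 z [26.6 33.5 39. ] mean [507.8 338.1]
(np.float64(12.906982242892642), np.float64(102.0999999999996), np.float64(30.362273323456414), np.float64(-31.693951977993546)) u range [-74.70201879 -22.36123297 227.43051233 228.87192081] off -567.0752927527805
roller 430 u [ 45.5  48.9  69.5 180.1 207.7] n [-26.7   0.2  27. ] z [36.6 44.2 50.1]
leaf 336 u [161.  162.7 182.1 204.3 206.3] n [-13.5   0.3  14.4] z [45.3 48.8 54.6]
floor 2247 u [-121.3  -74.8  102.   249.6  269. ] n [-73.1   0.   82.7] z [3.1 6.  8.9]
blueall 1350 u [-74.7 -11.  214.5 227.2 228.9] n [-35.1   0.4  35.3] z [ 8.1 17.8 55.8]
bluehigh 337 u [208.7 210.6 220.8 226.4 227.3] n [-24.6   0.   23.8] z [45.7 53.8 56.7]
```

Call:
apply_moves(
  plan=[
    [[0,0,0],1],
    [[0,0,0],1],
    [[0,0,0],1],
    [[0,0,0],1],
    [[0,0,0],1],
    [[0,0,0],1],
    [[0,0,0],0.57],
    [[0,0,0],0],
  ],
  gripper=85,
  newtons=100,
)

```text
time_s: 0.9
eef_pos: [0.2109, 0.4803, 0.2308]
tool_rot: [[-0.452, 0.892, -0.0], [0.892, 0.452, -0.001], [-0.001, -0.001, -1.0]]
wrist_force: [-1.1, -0.7, -0.8]
width: 0.0847
gripper_force: 0.0
```

```bash
cat >> h.py <<'E'
A=np.radians(102.1);AX=np.array([np.cos(A),np.sin(A),0]);NN=np.array([-AX[1],AX[0],0])
OFF=-.5664
def chan(u,z,n=0): return AX*u+NN*(OFF+n)+np.array([0,0,z])
def go(t,yaw):
    s=manip.state();R=np.array(s['tool_rot']);p=np.array(s['eef_pos'])
    y=np.degrees(np.arctan2(R[1,1],R[0,1]));print('t',s['time_s'],'pos',np.round(p,4),'yaw',round(y,2),'turn units',round((y-yaw)/6,3),'shift units',np.round(R.T@(np.array(t)-p)/.05,3),'target',np.round(t,4))
    print('F',np.round(s['wrist_force'],2),'w',s['width'],s['gripper_force'])
E
python3 -c "
from h import *
go([.503,-.217,.18],26.9)"
```

```text
t 0.9 pos [0.2109 0.4803 0.2308] yaw 26.88 turn units -0.003 shift units [-15.08   -1.095   1.028] target [ 0.503 -0.217  0.18 ]
F [-1.1  -0.65 -0.78] w 0.08466790871675875 0.0
```

Call:
apply_moves(
  plan=[
    [[-0.9,-0.07,0],0],
    [[-0.9,-0.07,0],0],
    [[-0.9,-0.07,0],0],
    [[-0.9,-0.07,0],0],
    [[-0.9,-0.07,0],0],
    [[-0.9,-0.07,0],0],
    [[-0.9,-0.07,0],0],
    [[-0.9,-0.07,0],0],
  ],
)

```text
time_s: 1.7
eef_pos: [0.349, 0.1452, 0.2313]
tool_rot: [[-0.454, 0.891, 0.0], [0.891, 0.454, 0.0], [-0.0, 0.0, -1.0]]
wrist_force: [1.3, 0.2, -0.3]
width: 0.0851
gripper_force: 0.0
```

Call:
apply_moves(
  plan=[
    [[-0.9,-0.07,0],0],
    [[-0.9,-0.07,0],0],
    [[-0.9,-0.07,0],0],
    [[-0.9,-0.07,0],0],
    [[-0.9,-0.07,0],0],
    [[-0.9,-0.07,0],0],
    [[-0.9,-0.07,0],0],
    [[-0.9,-0.07,0],0],
  ],
)

```text
time_s: 2.5
eef_pos: [0.4868, -0.1888, 0.2311]
tool_rot: [[-0.453, 0.892, -0.0], [0.892, 0.453, 0.0], [0.0, -0.0, -1.0]]
wrist_force: [1.0, 1.0, 0.0]
width: 0.0851
gripper_force: 0.0
```

```bash
python3 -c "
from h import *
go([.503,-.217,.18],26.9)"
```

```text
t 2.5 pos [ 0.4868 -0.1888  0.2311] yaw 26.93 turn units 0.005 shift units [-0.65   0.034  1.021] target [ 0.503 -0.217  0.18 ]
F [1.02 0.97 0.02] w 0.08506878429787716 0.0
```

Call:
apply_moves(
  plan=[
    [[-0.62,0.03,0.2],0],
    [[0,0,0.8],0],
    [[0,0,0.6],0],
    [[0,0,0],0],
    [[0,0,0],0],
  ],
)

```text
time_s: 3.0
eef_pos: [0.5014, -0.2136, 0.1513]
tool_rot: [[-0.453, 0.892, -0.001], [0.892, 0.453, 0.001], [0.001, -0.001, -1.0]]
wrist_force: [0.9, 0.6, 0.6]
width: 0.0851
gripper_force: 0.0
```

```bash
python3 - <<'E'
from h import *
go([.503,-.217,.068],26.9)
a,d=grab('top');b,e=grab('side')
r=lambda i:cv2.resize(i,(400,300),interpolation=cv2.INTER_CUBIC)
cv2.imwrite('pics/c2.png',np.hstack([r(a[175:265,340:460]),r(b[110:215,290:430])])[:,:,::-1])
E
```

```text
t 3.0 pos [ 0.5014 -0.2136  0.1513] yaw 26.92 turn units 0.003 shift units [-7.600e-02 -1.000e-03  1.665e+00] target [ 0.503 -0.217  0.068]
F [0.9  0.64 0.59] w 0.08507941009562046 0.0
```

View pics/c2.png

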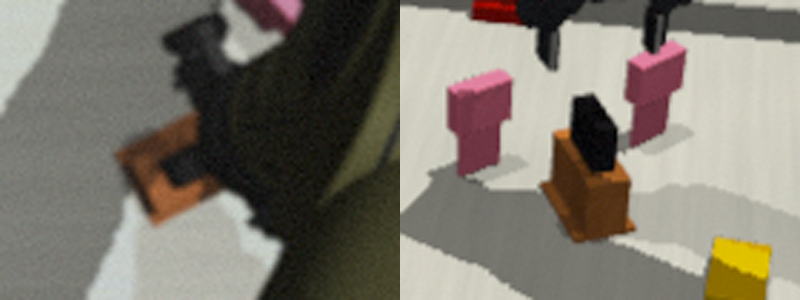

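The fingers straddle the handle in the side crop, at (547,55) and (655,45), and are clear of both pink items. I'll descend.

Call:
apply_moves(
  plan=[
    [[-0.06,0,0.5],0],
    [[0,0,0.5],0],
    [[0,0,0.4],0],
    [[0,0,0.2],0],
    [[0,0,0.06],0],
    [[0,0,0],0],
    [[0,0,0],0],
  ],
)

```text
time_s: 3.8
eef_pos: [0.5044, -0.217, 0.0697]
tool_rot: [[-0.452, 0.892, 0.002], [0.892, 0.452, -0.001], [-0.002, 0.002, -1.0]]
wrist_force: [-0.9, 0.8, 0.3]
width: 0.085
gripper_force: 0.0
```

```bash
python3 - <<'E'
from h import *
go([.503,-.217,.068],26.9)
E
```

```text
t 3.8 pos [ 0.5044 -0.217   0.0697] yaw 26.88 turn units -0.003 shift units [ 0.012 -0.026  0.034] target [ 0.503 -0.217  0.068]
F [-0.91  0.83  0.31] w 0.0850337272034413 0.0
```

Call:
apply_moves(
  plan=[
    [[0,-0.02,0.02],0],
    [[0,0,0],0],
    [[0,0,0],0],
    [[0,0,0],0],
    [[0,0,0],0],
    [[0,0,0],0],
    [[0,0,0],0],
    [[0,0,0],0],
  ],
  gripper=0,
  newtons=40,
)

```text
time_s: 4.6
eef_pos: [0.5025, -0.2171, 0.0675]
tool_rot: [[-0.452, 0.892, 0.0], [0.892, 0.452, -0.0], [-0.0, 0.0, -1.0]]
wrist_force: [-1.0, -0.2, 1.7]
width: 0.0217
gripper_force: 39.5
```

Call:
apply_moves(
  plan=[
    [[0,0,0],0],
    [[0,0,0],0],
    [[0,0,0],0],
  ],
  newtons=100,
)

```text
time_s: 4.9
eef_pos: [0.5027, -0.2171, 0.0676]
tool_rot: [[-0.452, 0.892, 0.001], [0.892, 0.452, -0.0], [-0.001, 0.0, -1.0]]
wrist_force: [-0.8, 0.1, 3.8]
width: 0.0207
gripper_force: 97.7
```

```bash
python3 - <<'E'
from h import *
go([.503,-.217,.068],26.9)
E
```

```text
t 4.9 pos [ 0.5027 -0.2171  0.0676] yaw 26.87 turn units -0.005 shift units [-0.001  0.007 -0.008] target [ 0.503 -0.217  0.068]
F [-0.82  0.06  3.76] w 0.020729495647232598 97.65182375907898
```

Call:
apply_moves(
  plan=[
    [[0,0,-0.1],0],
    [[0,0,-0.4],0],
    [[0,0,-0.6],0],
    [[0,0,-0.7],0],
    [[0,0,-0.6],0],
    [[0,0,0],-1],
    [[0,0,0],-1],
    [[0,0,0],-1],
  ],
)

```text
time_s: 5.7
eef_pos: [0.5019, -0.2167, 0.1871]
tool_rot: [[-0.709, 0.706, -0.001], [0.706, 0.709, 0.001], [0.001, -0.0, -1.0]]
wrist_force: [0.1, 0.2, -1.7]
width: 0.021
gripper_force: 98.0
```

Call:
apply_moves(
  plan=[
    [[0,0,0],-1],
    [[0,0,0],-1],
    [[0,0,0],-1],
    [[0,0,0],-1],
    [[0,0,0],-1],
    [[0,0,0],-1],
    [[0,0,0],-1],
    [[0,0,0],-1],
  ],
)

```text
time_s: 6.5
eef_pos: [0.5016, -0.2167, 0.1866]
tool_rot: [[-0.999, -0.054, -0.002], [-0.054, 0.999, 0.001], [0.002, 0.001, -1.0]]
wrist_force: [0.6, -1.2, -0.3]
width: 0.0211
gripper_force: 97.9
```

Call:
apply_moves(
  plan=[
    [[0,0,0],-1],
    [[0,0,0],-0.53],
    [[0,0,0],0],
    [[0,0,0],0],
  ],
)

```text
time_s: 6.9
eef_pos: [0.5019, -0.2168, 0.1869]
tool_rot: [[-0.978, -0.208, -0.001], [-0.208, 0.978, 0.001], [0.001, 0.001, -1.0]]
wrist_force: [0.3, 0.4, -1.4]
width: 0.0211
gripper_force: 97.9
```

```bash
python3 - <<'E'
from h import *
go(chan(.018,.12),102.1)
E
```

```text
t 6.9 pos [ 0.5019 -0.2168  0.1869] yaw 101.98 turn units -0.019 shift units [-2.409  6.707  1.34 ] target [0.55   0.1363 0.12  ]
F [ 0.31  0.39 -1.36] w 0.02106994113565553 97.94579029083252
```

Call:
apply_moves(
  plan=[
    [[-0.3,0.8,0],0],
    [[-0.3,0.8,0],0],
    [[-0.3,0.8,0],0],
    [[-0.3,0.8,0],0],
    [[-0.3,0.8,0],0],
    [[-0.3,0.8,0],0],
    [[-0.3,0.8,0],0],
    [[-0.3,0.8,0],0],
  ],
)

```text
time_s: 7.7
eef_pos: [0.5528, 0.1227, 0.1872]
tool_rot: [[-0.978, -0.208, -0.0], [-0.208, 0.978, -0.0], [0.0, -0.0, -1.0]]
wrist_force: [1.4, -0.1, -1.1]
width: 0.0203
gripper_force: 98.3
```

Call:
apply_moves(
  plan=[
    [[0,0.3,0.3],0],
    [[0,0,0.5],0],
    [[0,0,0.5],0],
    [[0,0,0],0],
    [[0,0,0],0],
  ],
)

```text
time_s: 8.2
eef_pos: [0.5493, 0.1355, 0.1222]
tool_rot: [[-0.978, -0.208, -0.001], [-0.208, 0.978, -0.0], [0.002, -0.0, -1.0]]
wrist_force: [-0.7, -0.5, -1.4]
width: 0.0212
gripper_force: 98.3
```

```bash
python3 - <<'E'
from h import *
go(chan(.018,.069),102.1)
a,d=grab('top');b,e=grab('side')
r=lambda i:cv2.resize(i,(400,300),interpolation=cv2.INTER_CUBIC)
cv2.imwrite('pics/c3.png',np.hstack([r(a[150:240,190:310]),r(b[215:335,250:410])])[:,:,::-1])
E
```

```text
t 8.2 pos [0.5493 0.1355 0.1222] yaw 102.02 turn units -0.014 shift units [-0.019  0.012  1.064] target [0.55   0.1363 0.069 ]
F [-0.67 -0.51 -1.43] w 0.02120603668288791 98.34411263465881
```

View pics/c3.png

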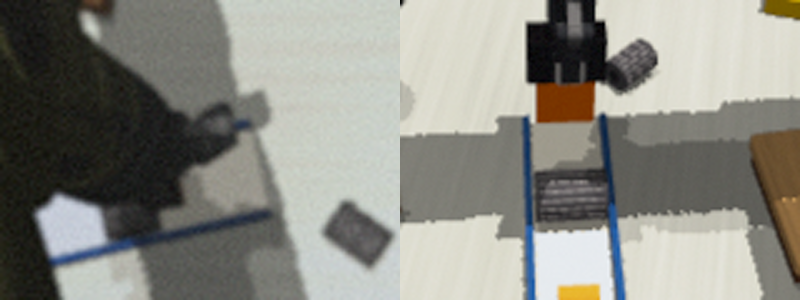

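The side crop shows the orange blade (536–594, 100) centred between the channel sides, behind the roller at (572,195). I'll lower it.

Call:
apply_moves(
  plan=[
    [[-0.01,0,0.4],0],
    [[0,0,0.35],0],
    [[0,0,0.2],0],
    [[0,0,0.1],0],
    [[0,0,0],0],
    [[0,0,0],0],
  ],
)

```text
time_s: 8.9
eef_pos: [0.551, 0.1359, 0.0706]
tool_rot: [[-0.978, -0.209, 0.001], [-0.209, 0.978, 0.0], [-0.001, 0.0, -1.0]]
wrist_force: [0.9, -0.3, -1.5]
width: 0.0206
gripper_force: 98.3
```

```bash
python3 - <<'E'
from h import *
go(chan(.04,.069),102.1)
E
```

```text
t 8.9 pos [0.551  0.1359 0.0706] yaw 102.04 turn units -0.009 shift units [0.018 0.453 0.033] target [0.5454 0.1578 0.069 ]
F [ 0.95 -0.29 -1.46] w 0.020578090601434246 98.33533644676208
```

Call:
apply_moves(
  plan=[
    [[0.01,0.08,0.01],0],
    [[0,0.08,0],0],
    [[0,0.08,0],0],
    [[0,0.08,0],0],
    [[0,0.06,0],0],
    [[0,0.06,0],0],
    [[0,0.06,0],0],
    [[0,0.06,0],0],
  ],
)

```text
time_s: 9.7
eef_pos: [0.5439, 0.1633, 0.0693]
tool_rot: [[-0.978, -0.209, -0.0], [-0.209, 0.978, -0.0], [0.0, -0.0, -1.0]]
wrist_force: [0.3, -0.1, -1.1]
width: 0.0205
gripper_force: 98.4
```

Call:
apply_moves(
  plan=[
    [[0,0.07,0],0],
    [[0,0.07,0],0],
    [[0,0.07,0],0],
    [[0,0.07,0],0],
    [[0,0.07,0],0],
    [[0,0.07,0],0],
    [[0,0.07,0],0],
    [[0,0.07,0],0],
  ],
)

```text
time_s: 10.5
eef_pos: [0.538, 0.1908, 0.0693]
tool_rot: [[-0.978, -0.209, 0.0], [-0.209, 0.978, -0.0], [-0.0, -0.0, -1.0]]
wrist_force: [0.6, 0.2, -1.1]
width: 0.0211
gripper_force: 98.4
```

Call:
apply_moves(
  plan=[
    [[0,0.07,0],0],
    [[0,0.07,0],0],
    [[0,0.07,0],0],
    [[0,0.07,0],0],
    [[0,0.07,0],0],
    [[0,0.07,0],0],
    [[0,0.07,0],0],
    [[0,0.07,0],0],
  ],
)

```text
time_s: 11.3
eef_pos: [0.5322, 0.2181, 0.0693]
tool_rot: [[-0.978, -0.209, -0.0], [-0.209, 0.978, -0.0], [0.0, -0.0, -1.0]]
wrist_force: [-0.3, -0.8, -0.9]
width: 0.021
gripper_force: 98.4
```

```bash
cat >> h.py <<'E'
def st():
    s=manip.state();p=np.array(s['eef_pos']);F=np.array(s['wrist_force'])
    print('t',s['time_s'],'u',round(p@AX,4),'n',round(p@NN-OFF,4),'z',round(p[2],4),'Fu',round(F@AX,2),'F',np.round(F,2))
E
python3 - <<'E'
from h import *
go(chan(.138,.069),102.1);st()
a,d=grab('top');b,e=grab('side')
r=lambda i:cv2.resize(i,(400,300),interpolation=cv2.INTER_CUBIC)
cv2.imwrite('pics/c4.png',np.hstack([r(a[170:260,150:270]),r(b[255:390,240:420])])[:,:,::-1])
E
```

```text
t 11.3 pos [0.5322 0.2181 0.0693] yaw 102.05 turn units -0.008 shift units [-0.006  0.726  0.006] target [0.5249 0.2537 0.069 ]
F [-0.29 -0.8  -0.89] w 0.020964072806729604 98.361257314682
t 11.3 u 0.1017 n 0.0003 z 0.0693 Fu -0.72 F [-0.29 -0.8  -0.89]
```

View pics/c4.png

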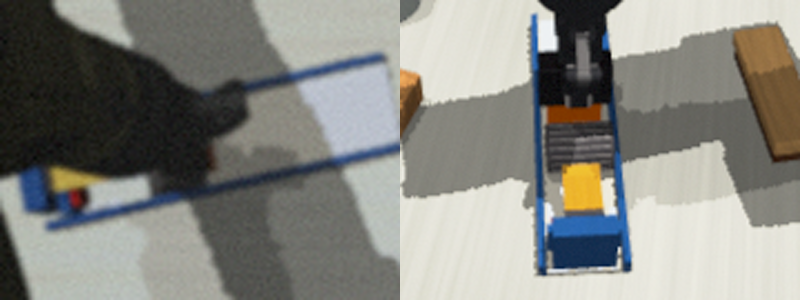

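The side crop shows the roller at (580,145), square in the channel just ahead of the blade (573,113), with the leaf lip (582,168) next. I'll continue.

Call:
apply_moves(
  plan=[
    [[0,0.06,0],0],
    [[0,0.06,0],0],
    [[0,0.06,0],0],
    [[0,0.06,0],0],
    [[0,0.06,0],0],
    [[0,0.06,0],0],
    [[0,0.06,0],0],
    [[0,0.06,0],0],
  ],
)

```text
time_s: 12.2
eef_pos: [0.5272, 0.2415, 0.0693]
tool_rot: [[-0.978, -0.209, -0.0], [-0.209, 0.978, 0.0], [0.0, 0.0, -1.0]]
wrist_force: [0.6, -0.6, -0.8]
width: 0.0209
gripper_force: 98.4
```

Call:
apply_moves(
  plan=[
    [[0,0.05,0],0],
    [[0,0.05,0],0],
    [[0,0.04,0],0],
    [[0,0.04,0],0],
    [[0,0.04,0],0],
    [[0,0.04,0],0],
    [[0,0.04,0],0],
    [[0,0.04,0],0],
  ],
)

```text
time_s: 13.0
eef_pos: [0.5238, 0.258, 0.0694]
tool_rot: [[-0.978, -0.209, 0.0], [-0.209, 0.978, -0.0], [-0.0, -0.0, -1.0]]
wrist_force: [1.0, -2.6, -0.4]
width: 0.0208
gripper_force: 98.4
```

```bash
python3 -c "
from h import *
go(chan(.150,.069),102.1);st()"
```

```text
t 13.0 pos [0.5238 0.258  0.0694] yaw 102.04 turn units -0.01 shift units [-0.004  0.151  0.008] target [0.5224 0.2654 0.069 ]
F [ 1.04 -2.62 -0.37] w 0.020831079606740233 98.420090675354
t 13.0 u 0.1425 n 0.0002 z 0.0694 Fu -2.78 F [ 1.04 -2.62 -0.37]
```

Call:
apply_moves(
  plan=[
    [[0,0.02,0],0],
    [[0,0.02,0],0],
    [[0,0.02,0],0],
    [[0,0.02,0],0],
  ],
)

```text
time_s: 13.4
eef_pos: [0.5228, 0.2621, 0.0693]
tool_rot: [[-0.978, -0.209, -0.0], [-0.209, 0.978, 0.0], [0.0, 0.0, -1.0]]
wrist_force: [0.7, -1.7, -0.2]
width: 0.0209
gripper_force: 98.4
```

Call:
apply_moves(
  plan=[
    [[0,0.02,0],0],
    [[0,0.02,0],0],
  ],
)

```text
time_s: 13.6
eef_pos: [0.5224, 0.2639, 0.0693]
tool_rot: [[-0.978, -0.209, -0.0], [-0.209, 0.978, 0.0], [0.0, 0.0, -1.0]]
wrist_force: [0.6, -0.8, -0.4]
width: 0.0207
gripper_force: 98.4
```

```bash
python3 -c "
from h import *
st()"
```

```text
t 13.6 u 0.1486 n 0.0003 z 0.0693 Fu -0.91 F [ 0.61 -0.8  -0.4 ]
```

Call:
apply_moves(
  plan=[
    [[0,0.02,0],0],
    [[0,0.02,0],0],
  ],
)

```text
time_s: 13.8
eef_pos: [0.522, 0.2658, 0.0693]
tool_rot: [[-0.978, -0.209, -0.0], [-0.209, 0.978, -0.0], [0.0, -0.0, -1.0]]
wrist_force: [0.2, -1.2, -0.2]
width: 0.0209
gripper_force: 98.4
```

Call:
apply_moves(
  plan=[
    [[0,0.02,0],0],
    [[0,0,0],0],
  ],
)

```text
time_s: 14.0
eef_pos: [0.5218, 0.2668, 0.0693]
tool_rot: [[-0.978, -0.209, -0.0], [-0.209, 0.978, -0.0], [0.0, -0.0, -1.0]]
wrist_force: [0.7, -1.9, -0.7]
width: 0.0207
gripper_force: 98.4
```

Call:
apply_moves(
  plan=[
    [[0,0.02,0],0],
    [[0,0,0],0],
  ],
)

```text
time_s: 14.2
eef_pos: [0.5217, 0.267, 0.0693]
tool_rot: [[-0.978, -0.208, 0.0], [-0.208, 0.978, -0.002], [-0.0, -0.002, -1.0]]
wrist_force: [0.1, -4.2, 0.1]
width: 0.021
gripper_force: 98.5
```

Call:
apply_moves(
  plan=[
    [[0,0.02,0],0],
    [[0,0,0],0],
  ],
)

```text
time_s: 14.4
eef_pos: [0.5217, 0.2672, 0.0693]
tool_rot: [[-0.978, -0.208, 0.001], [-0.208, 0.978, -0.003], [-0.0, -0.003, -1.0]]
wrist_force: [1.7, -5.0, 0.8]
width: 0.0207
gripper_force: 98.6
```

```bash
python3 - <<'E'
from h import *
st()
a,d=grab('top');b,e=grab('side')
r=lambda i:cv2.resize(i,(400,300),interpolation=cv2.INTER_CUBIC)
cv2.imwrite('pics/c5.png',np.hstack([r(a[195:250,140:213]),r(b[295:385,265:385])])[:,:,::-1])
E
```

```text
t 14.4 u 0.1519 n 0.0003 z 0.0693 Fu -5.26 F [ 1.65 -5.03  0.77]
```

View pics/c5.png

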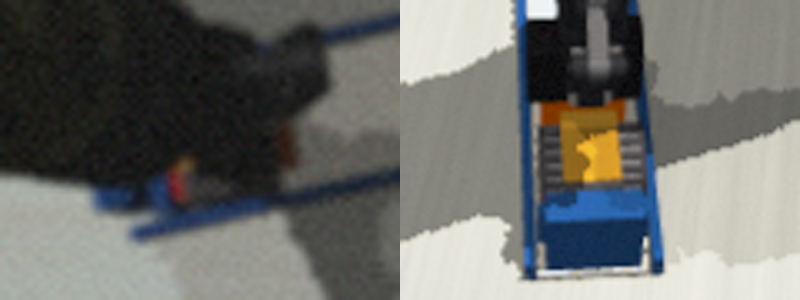

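The roller is under the leaf (side crop 590,155) and against the pad: the arm has stalled at u=151.9 with about 5 N. I'll raise the push gently.

Call:
apply_moves(
  plan=[
    [[0,0.02,0],0],
    [[0,0,0],0],
    [[0,0,0],0],
  ],
)

```text
time_s: 14.8
eef_pos: [0.5216, 0.2673, 0.0693]
tool_rot: [[-0.978, -0.208, 0.001], [-0.208, 0.978, -0.005], [-0.0, -0.005, -1.0]]
wrist_force: [1.7, -8.3, 1.5]
width: 0.0213
gripper_force: 98.7
```

Call:
apply_moves(
  plan=[
    [[0,0.01,0],0],
    [[0,0,0],0],
    [[0,0,0],0],
  ],
)

```text
time_s: 15.1
eef_pos: [0.5216, 0.2674, 0.0693]
tool_rot: [[-0.978, -0.207, 0.001], [-0.207, 0.978, -0.006], [-0.0, -0.006, -1.0]]
wrist_force: [1.5, -9.0, 2.1]
width: 0.0209
gripper_force: 98.7
```

```bash
python3 - <<'E'
from h import *
st()
E
```

```text
t 15.1 u 0.1521 n 0.0003 z 0.0693 Fu -9.12 F [ 1.5  -9.    2.14]
```

Call:
apply_moves(
  plan=[
    [[0,0.01,0],0],
    [[0,0,0],0],
    [[0,0,0],0],
    [[0,0,0],0],
    [[0,0,0],0],
    [[0,0,0],0],
  ],
)

```text
time_s: 15.7
eef_pos: [0.5216, 0.2675, 0.0693]
tool_rot: [[-0.978, -0.207, 0.002], [-0.207, 0.978, -0.006], [-0.0, -0.007, -1.0]]
wrist_force: [1.4, -9.3, 2.2]
width: 0.021
gripper_force: 98.7
```

Call:
apply_moves(
  plan=[
    [[0,0,0],0],
    [[0,0,0],0],
    [[0,0,0],0],
    [[0,0,0],0],
    [[0,0,0],0],
    [[0,0,0],0],
    [[0,0,0],0],
  ],
)

```text
time_s: 16.4
eef_pos: [0.5216, 0.2675, 0.0693]
tool_rot: [[-0.978, -0.207, 0.002], [-0.207, 0.978, -0.007], [-0.0, -0.007, -1.0]]
wrist_force: [2.4, -9.2, 1.3]
width: 0.0213
gripper_force: 98.7
```

Call:
apply_moves(
  plan=[
    [[0,0,0],0],
    [[0,0,0],0],
  ],
)

```text
time_s: 16.6
eef_pos: [0.5216, 0.2675, 0.0693]
tool_rot: [[-0.978, -0.207, 0.002], [-0.207, 0.978, -0.007], [-0.0, -0.007, -1.0]]
wrist_force: [1.8, -9.2, 2.0]
width: 0.0208
gripper_force: 98.7
```

The push held at about 9.5 N for over 1.5 s. I'll back off slowly, then lift.

Call:
apply_moves(
  plan=[
    [[0,-0.04,0],0],
    [[0,-0.04,0],0],
    [[0,-0.04,0],0],
    [[0,-0.1,0],0],
    [[0,-0.3,0],0],
    [[0,-0.5,0],0],
    [[0,-0.3,0],0],
    [[0,0,-0.2],0],
  ],
)

```text
time_s: 17.4
eef_pos: [0.5337, 0.2034, 0.0782]
tool_rot: [[-0.979, -0.206, -0.003], [-0.206, 0.979, -0.001], [0.004, -0.001, -1.0]]
wrist_force: [-0.1, 0.1, -1.6]
width: 0.021
gripper_force: 98.5
```

Call:
apply_moves(
  plan=[
    [[0,0,-0.6],0],
    [[0,0,-0.8],0],
    [[0,0,-0.8],0],
    [[0,0,0],1],
    [[0,0,0],1],
    [[0,0,0],1],
    [[0,0,0],1],
    [[0,0,0],1],
  ],
)

```text
time_s: 18.2
eef_pos: [0.5347, 0.2066, 0.1901]
tool_rot: [[-0.95, 0.312, 0.001], [0.312, 0.95, 0.001], [-0.0, 0.001, -1.0]]
wrist_force: [0.1, -0.9, -1.2]
width: 0.0213
gripper_force: 98.6
```

Call:
apply_moves(
  plan=[
    [[0,0,0],1],
    [[0,0,0],1],
    [[0,0,0],1],
    [[0,0,0],1],
    [[0,0,0],1],
    [[0,0,0],1],
    [[0,0,0],1],
    [[0,0,0],0.53],
  ],
)

```text
time_s: 19.0
eef_pos: [0.5348, 0.2066, 0.19]
tool_rot: [[-0.449, 0.893, 0.0], [0.893, 0.449, 0.001], [0.001, 0.001, -1.0]]
wrist_force: [-0.7, -0.8, -0.4]
width: 0.0209
gripper_force: 98.6
```

```bash
python3 - <<'E'
from h import *
go([.5027,-.2171,.185],26.87)
E
```

```text
t 19.0 pos [0.5348 0.2066 0.19  ] yaw 26.71 turn units -0.027 shift units [-7.282 -4.381  0.09 ] target [ 0.5027 -0.2171  0.185 ]
F [-0.66 -0.84 -0.38] w 0.020911886445507812 98.58514666557312
```

Call:
apply_moves(
  plan=[
    [[-0.75,-0.45,0],0],
    [[-0.75,-0.45,0],0],
    [[-0.75,-0.45,0],0],
    [[-0.75,-0.45,0],0],
    [[-0.75,-0.45,0],0],
    [[-0.75,-0.45,0],0],
    [[-0.75,-0.45,0],0],
    [[-0.75,-0.45,0],0],
  ],
)

```text
time_s: 19.8
eef_pos: [0.5098, -0.1443, 0.1902]
tool_rot: [[-0.452, 0.892, 0.002], [0.892, 0.452, 0.001], [-0.0, 0.002, -1.0]]
wrist_force: [0.4, 0.3, -1.3]
width: 0.0209
gripper_force: 98.7
```

Call:
apply_moves(
  plan=[
    [[-0.75,-0.45,0],0],
    [[-0.5,-0.3,0],0],
    [[0,0,0.2],0],
    [[0,0,0.3],0],
    [[0,0,0],0],
    [[0,0,0],0],
    [[0,0,0],0],
  ],
)

```text
time_s: 20.5
eef_pos: [0.5052, -0.215, 0.1651]
tool_rot: [[-0.453, 0.892, 0.001], [0.892, 0.453, -0.0], [-0.001, 0.001, -1.0]]
wrist_force: [0.1, -0.5, -1.2]
width: 0.021
gripper_force: 98.7
```

```bash
python3 - <<'E'
from h import *
go([.5027,-.2171,.135],26.87)
E
```

```text
t 20.5 pos [ 0.5052 -0.215   0.1651] yaw 26.93 turn units 0.01 shift units [-0.015 -0.064  0.602] target [ 0.5027 -0.2171  0.135 ]
F [ 0.09 -0.52 -1.17] w 0.020998127584792164 98.6965262889862
```

Call:
apply_moves(
  plan=[
    [[-0.02,-0.06,0.4],0],
    [[0,0,0.34],0],
    [[0,0,0],0],
    [[0,0,0],0],
    [[0,0,0],0],
  ],
)

```text
time_s: 21.0
eef_pos: [0.5034, -0.218, 0.1286]
tool_rot: [[-0.452, 0.892, 0.002], [0.892, 0.452, -0.001], [-0.002, 0.001, -1.0]]
wrist_force: [0.0, -0.6, -1.5]
width: 0.0213
gripper_force: 98.7
```

```bash
python3 - <<'E'
from h import *
go([.5027,-.2171,.127],26.87)
b,e=grab('side')
cv2.imwrite('pics/c6.png',cv2.resize(b[100:215,290:430],(700,575),interpolation=cv2.INTER_CUBIC)[:,:,::-1])
E
```

```text
t 21.0 pos [ 0.5034 -0.218   0.1286] yaw 26.89 turn units 0.004 shift units [ 0.022 -0.004  0.032] target [ 0.5027 -0.2171  0.127 ]
F [ 0.02 -0.61 -1.52] w 0.021329574253479023 98.6971127986908
```

View pics/c6.png

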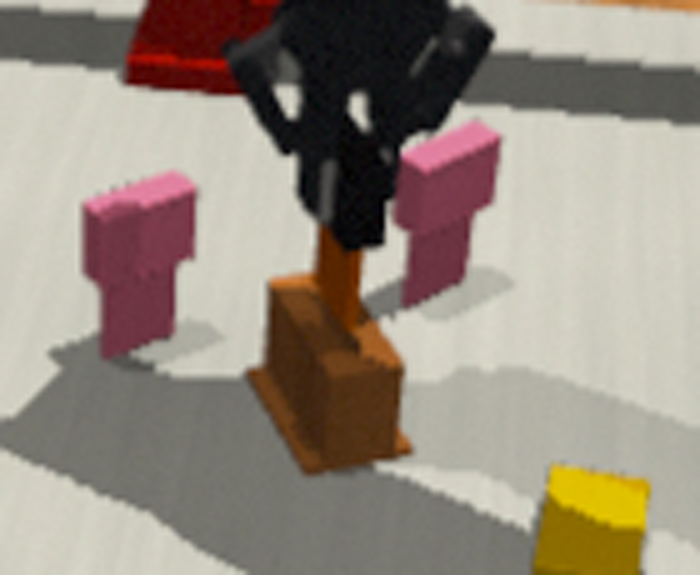

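The blade is upright and aligned over the slot (340,325). I'll lower it in stages.

Call:
apply_moves(
  plan=[
    [[0.02,0,0.1],0],
    [[0,0,0.1],0],
    [[0,0,0.1],0],
    [[0,0,0.1],0],
    [[0,0,0],0],
  ],
)

```text
time_s: 21.55
eef_pos: [0.5011, -0.2166, 0.1062]
tool_rot: [[-0.452, 0.892, -0.002], [0.892, 0.452, 0.001], [0.002, -0.001, -1.0]]
wrist_force: [0.1, 0.3, -1.8]
width: 0.0209
gripper_force: 98.7
```

```bash
python3 - <<'E'
from h import *
go([.5027,-.2171,.0676],26.87)
E
```

```text
t 21.55 pos [ 0.5011 -0.2166  0.1062] yaw 26.87 turn units -0.0 shift units [-0.024  0.025  0.772] target [ 0.5027 -0.2171  0.0676]
F [ 0.08  0.29 -1.77] w 0.020892878584097028 98.69646906852722
```

Call:
apply_moves(
  plan=[
    [[-0.01,0.01,0.15],0],
    [[0,0,0.2],0],
    [[0,0,0.2],0],
    [[0,0,0.12],0],
    [[0,0,0],0],
    [[0,0,0],0],
  ],
)

```text
time_s: 22.15
eef_pos: [0.5025, -0.2171, 0.0736]
tool_rot: [[-0.452, 0.892, -0.0], [0.892, 0.452, 0.0], [0.0, -0.0, -1.0]]
wrist_force: [-0.1, -0.7, -1.6]
width: 0.021
gripper_force: 98.7
```

```bash
python3 - <<'E'
from h import *
go([.5027,-.2171,.0676],26.87)
E
```

```text
t 22.15 pos [ 0.5025 -0.2171  0.0736] yaw 26.87 turn units -0.0 shift units [-0.002  0.004  0.119] target [ 0.5027 -0.2171  0.0676]
F [-0.06 -0.72 -1.62] w 0.021027131464032803 98.69691252708435
```

Call:
apply_moves(
  plan=[
    [[0,0,0.06],0],
    [[0,0,0.04],0],
    [[0,0,0.02],0],
    [[0,0,0],0],
  ],
)

```text
time_s: 22.55
eef_pos: [0.5025, -0.2171, 0.0678]
tool_rot: [[-0.452, 0.892, -0.0], [0.892, 0.452, 0.0], [0.0, -0.0, -1.0]]
wrist_force: [0.9, -0.0, -2.0]
width: 0.0208
gripper_force: 98.7
```

Call:
apply_moves(
  plan=[
    [[0,0,0.02],0],
    [[0,0,0],0],
  ],
)

```text
time_s: 22.75
eef_pos: [0.5026, -0.2172, 0.0676]
tool_rot: [[-0.452, 0.892, 0.0], [0.892, 0.452, -0.0], [-0.0, 0.0, -1.0]]
wrist_force: [-1.3, 1.2, 4.5]
width: 0.0211
gripper_force: 99.7
```

Seated: Fz went positive at the same z as the original grasp. Releasing with a moderate opening first, then fully.

Call:
apply_moves(
  plan=[
    [[0,0,0],0],
    [[0,0,0],0],
    [[0,0,0],0],
    [[0,0,0],0],
    [[0,0,0],0],
    [[0,0,0],0],
    [[0,0,0],0],
  ],
  gripper=85,
)

```text
time_s: 23.45
eef_pos: [0.5026, -0.2171, 0.0668]
tool_rot: [[-0.452, 0.892, -0.0], [0.892, 0.452, 0.0], [0.0, 0.0, -1.0]]
wrist_force: [0.9, 0.3, 0.3]
width: 0.085
gripper_force: 0.0
```

Call:
apply_moves(
  plan=[
    [[0,0,-0.1],0],
    [[0,0,-0.4],0],
    [[0,0,-0.7],0],
    [[0,0,-0.7],0],
    [[0,0,-0.5],0],
    [[0.8,0,-0.2],0],
    [[0.8,0,0],0],
    [[0.8,0,0],0],
  ],
)

```text
time_s: 24.25
eef_pos: [0.4482, -0.1093, 0.1978]
tool_rot: [[-0.451, 0.893, 0.002], [0.893, 0.451, -0.0], [-0.001, 0.002, -1.0]]
wrist_force: [1.0, 0.5, -0.2]
width: 0.085
gripper_force: 0.0
```

Call:
apply_moves(
  plan=[
    [[0.8,0,0],0],
    [[0.8,-0.4,0],0],
    [[0.8,-0.4,0],0],
    [[0,-0.5,0],0],
    [[0,0,0],0],
    [[0,0,0],0],
  ],
)

```text
time_s: 24.85
eef_pos: [0.3366, -0.0324, 0.1974]
tool_rot: [[-0.452, 0.892, 0.002], [0.892, 0.452, -0.0], [-0.001, 0.002, -1.0]]
wrist_force: [0.1, -0.9, -0.6]
width: 0.085
gripper_force: 0.0
```

```bash
python3 - <<'E'
from h import *
a,d=grab('top');b,e=grab('side')
C=cloud('top',d);X,Y,Z=C[...,0],C[...,1],C[...,2]
h=cv2.cvtColor(a,cv2.COLOR_RGB2HSV);V=h[...,2]
m=(X>.43)&(X<.56)&(Y>-.31)&(Y<-.17)&(Z>.09)&(Z<.125)&(V<70)
q=C[m]*1000
if len(q): print(cv2.minAreaRect(q[:,:2].astype(np.float32)),np.percentile(q[:,2],[5,50,95]))
cv2.imwrite('pics/c7.png',cv2.resize(np.vstack([a[110:310,150:470],b[110:310,190:510]]),(480,600),interpolation=cv2.INTER_CUBIC)[:,:,::-1])
E
```

```text
((503.3406982421875, -217.33242797851562), (21.217613220214844, 59.474552154541016), 27.019309997558594) [104.27903106 107.7350641  110.5784194 ]
```

View pics/c7.png

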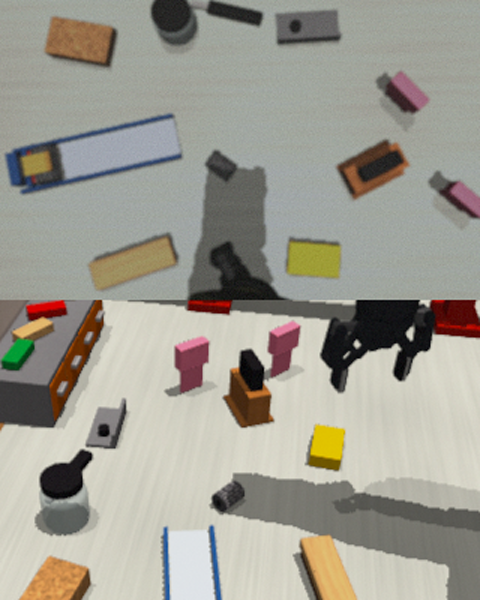

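The scraper is seated at its original pose (503.3, -217.3; top at 107.7 mm), and the roller is under the leaf at the stop (top view 40,163). Everything else is in place, so I'm handing in.

```bash
python3 -c "
from station import manip
print(manip.job_done())"
```

```text
the job is handed in; nothing more can be done
None
```

The job is handed in, with no verdict returned: the roller is home against the pad after a push of about 9.5 N for over 1.5 s, and the scraper is back upright, fully down in its stand and released.

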